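Clamp a spark plug carrier in the inspection fixture

TASK

Push the blue plug carrier along its channel until it is fully home against the yellow stop, gently and without ramming it. Then turn the red square knob of the clamp clockwise until its foot bears on the carrier and the knob suddenly goes stiff, and from there give it one eighth of a turn (45 degrees) more: firm, but not overtightened. Let go, and leave the spare plug, the red bin and the screwdriver where they are.

Things in the scene. Friction and masses are not known exactly. Their poses are not given: they have to be found in the camera images.
- bed: Fixed aluminium plate, 120 (x) by 220 (y) by 12 mm, y along the channel towards the stop; origin at table height under the home carrier's centre (plate from y -130 to +90). Two dark rails, 19 to 31 mm either side, tops 26 mm above the table, make a channel 38 mm wide. A yellow stop block, 62 mm wide, 42 mm high, closes its +y end.
- stop_face (a point): Centre of the stop's face that the carrier's nose must meet, 75 mm along +y from the bed's origin, 18 mm above the table; axes as the bed.
- carrier: Loose blue strip, 36 (x) by 150 (y) by 12 mm, 0.3 to 0.65 kg, in the channel 25 to 50 mm short of the stop, underside 12 mm above the table; origin at the centre of its underside, y towards the stop. Two steel plugs, 21 mm thick, stand fixed on it 32 and 2 mm behind centre (tops 58 mm above its underside). Its bare +y end goes under the clamp foot.
- push_tab (a point): Where to push: middle of the outer (-y) face of the upright tab at the carrier's rear, 42 mm above the table. The tab is 34 mm wide, 8 mm thick, its top 54 mm above the table. Axes as the carrier.
- nose (a point): Middle of the carrier's front (+y) end face, 6 mm above its underside.
- clamp: Fixed blue bridge over the channel, 104 (x) by 32 (y) mm, top 66 mm above the table; origin at table height on the knob's axis, 48 mm along +y from the bed's origin.
- knob_grip (a point): Where to grip the red knob, on its vertical axis, 108 mm above the table. The knob is a square block, 28 by 28 mm and 32 mm tall, from 20 mm below this point to 12 mm above it, over a black flange 36 mm across. x and y axes square to the block's faces, z up. Once tight it sinks 1 mm per rad. Grip it hard. It stays where left.
- foot: Brass disc at the lower end of the knob's screw, 24 mm across, 6 mm thick, sprung; origin at the centre of its underside, which starts 1.6 to 3 mm above the top of the carrier's tongue.
- spare_plug: Bystander: loose steel spark plug standing on its nut beside the fixture, 21 mm thick, 46 mm tall; origin at the centre of its underside.
- red_bin: Bystander: open red plastic bin, 110 by 150 by 50 mm; origin at the centre of its underside.
- screwdriver: Bystander: screwdriver lying on the table on the fixture's far side, about 200 mm long, along its own x axis; origin at its middle underneath.
- knob: The red knob (origin on its axis under the flange, 28 mm below the grip point). Turned clockwise from above it lowers the foot 1 mm per rad. It runs free (0.05 N m), staying at its height, for 1.6 to 3 rad from the start; then the foot meets the carrier and the torque jumps within 0.1 rad to about 0.6 N m while it is being turned (much of it fades when the hand stops).
Things that resemble listed ones, but are neither listed nor needed, are in the scene too. Leave any brown or pink look-alike of the carrier alone.

How it is judged:
By the outcome, as a careful person would: the job done as asked, in the order asked, and still so for the second after the job is handed in, with the robot touching nothing.
It also fails if it takes over 72 s, if anything falls off the work surface, if the arm or the gripper's body presses on something with over 40 N, if the wrist force passes 120 N, or if a joint passes its speed limit or range.

ROBOT

A 7-joint arm with a two-finger parallel gripper is mounted at the origin on the work surface. World frame = base frame: x ahead of the robot, y to its left, z up, the work surface at z = 0. Lengths are in m, angles in rad, forces in N, time in s.
With the tool pointing down it reaches from about 0.4 to 0.85 m from the base axis. Payload 10.4 kg.
Tool frame: the origin (TCP) lies at the very end of the fingers, on their centre line; the grasp point (between the pads) lies 19 mm behind it; z points along the fingers, y is the line along which they close (so a half turn about z gives the same grasp; the last joint's range is limited). The gripper opens to 87 mm and grips with 3 to 60 N. Pads are 19 mm wide; open, the fingers measure 117 mm over their backs; the gripper's body (75 mm by 190 mm) begins 51 mm behind the grasp point.
Start: joints at [-1.359, 0.332, -0.065, 1.46, 0.022, 1.35, -0.088], TCP at [0.145, 0.608, 0.223] pointing down, gripper open.
Joint ranges: [-2.6, 2.6], [-0.5, 2.12], [-1.47, 1.34], [0.16, 2.42], [-1.27, 4.41], [0.06, 2.06], [-2.6, 2.6]. Speed limits (rad/s): [2.22, 2.22, 2.79, 2.79, 3.14, 3.14, 3.14].

INTERFACE

Orientations are given as a unit quaternion [x, y, z, w].
In Python, from bench import r gives the robot as it stands.
- The arm moves only by the shell command python3 -m jog [FORCE], which reads ROWS from standard input. ROWS is a JSON list of rows, 1 to 12 of them, each an object with the fields tx, ty, tz (the shift in fractions of the full range, 1 being 0.6 m), yaw (a turn about the tool's z in shares of pi rad (1.0 is pi rad)), jaw (the finger opening in m); a field left out counts as zero (the opening has to be given); each row is the pose to reach, as a shift and turn from the pose commanded when the command began, along the tool's axes at that moment; what a row does not reach only later rows make up. A row lasts 1/10 s, in which the tool goes at most 0.05 m and 0.15 rad, less where a joint would pass 70% of its speed; a pose out of reach is approached as far as the arm can. The fingers move at their own pace and stop on an object; FORCE is the grip in N (left out, the last holds). Time passes only in rows, so rows that do not move let the fingers close. It prints the time, the measured TCP pose, the force, the opening and the grip force at its end. A shift or turn number past 1, either way, is cut back to 1. Input that does not fit is refused with a message, and nothing moves.
- r.read_state(): the state, without advancing time (a new reading comes with each control period).
- r.camera(name): name is "scene" or "top" or "wrist"; returns a dict with "img" (420x560x3 uint8, red, green, blue), "fx", "fy", "cx", "cy" (pixels), "pose" (4x4, takes a point from camera to world coordinates). Camera axes: x right, y down, z forward; pixel columns grow to the right and rows downward; lengths in m; the calibration is good to about 2 mm. A picture is of the moment at which its call begins. There is no depth.
- r.close_job(): hands the job in; it is judged then, once.
Trained networks look in the newest picture that a camera, given by its name, has taken for a name from the list of things; names that differ only in an ending like _2 or _b are one class to them, and where a whole thing is asked for, a point or a joint stands for the part that bears it (a point fixed in the world has none). Each returns a list of dicts, best first, with "p" (0 to 1); they miss things now and then, are a little off and sometimes report something else, mostly with a low value. They report only what shows in the picture. A call takes as long as a camera call. They do not tell look-alikes from the thing itself.
- r.recognise(camera, label): "position" ([column, row] as shares, 0 to 1, of the picture: columns of its width, rows of its height, amid what is visible of it).
- r.regions_of(camera, label): "pixels" (420x560 bool, what is visible of it) and "position" ([column, row] as shares, 0 to 1, of the picture: columns of its width, rows of its height, amid what is visible of it).
The state is a dict: "time": time; "joint_positions": joint angles; "joint_vel": joint speeds; "joint_torque": joint torques, N m; "ee_pos": TCP position; "eef_rot": TCP orientation; "ft_force": force on the tool from outside, world axes, zero at the start; "torque": the same for the moment, N m; "width": finger opening in m; "grip_force": force on a finger pad.
Only numpy, scipy, OpenCV 4.12 (cv2) and the standard library are available. Lean on these libraries where they do the work, as an engineer would, in place of code of your own. Each camera call takes 0.05 s, during which the arm holds its last target. There are 200 camera calls.

## Working session

There is one attempt and no reset: what is moved stays moved. The work goes in short steps, Python scripts to look and compute and a shell command to move; the robot and the scene stay as the last step left them, time stands still between calls to the robot, and variables do not carry over. Pictures are saved under pics/ and viewed, at most 10 in all, crops included, and the job is handed in when it is done.

```bash
mkdir -p pics; ls; python3 - <<'E'
from bench import r
import cv2,numpy as np
s=r.read_state(); print({k:np.round(v,3).tolist() for k,v in s.items()})
ims=[]
for n in("scene","top"):
    c=r.camera(n); cv2.imwrite(f"pics/{n}0.png",c["img"][:,:,::-1]); print(n,c["fx"],c["fy"],c["cx"],c["cy"],np.round(c["pose"],4).tolist())
    for l in("bed","carrier","clamp","knob","knob_grip","push_tab","nose","stop_face","spare_plug","red_bin","screwdriver"):
        print(l,[(np.round(np.array(d["position"])*[560,420],1).tolist(),round(d["p"],2)) for d in r.recognise(n,l)][:4])
E
```

```text
pics
{'time': 0.0, 'joint_positions': [-1.359, 0.333, -0.065, 1.461, 0.022, 1.35, -0.089], 'joint_vel': [0.0, -0.0, 0.001, 0.0, 0.0, -0.0, 0.0], 'joint_torque': [-0.0, -62.326, 0.025, -38.989, -0.061, 0.04, 0.0], 'ee_pos': [0.145, 0.607, 0.222], 'eef_rot': [0.117, 0.993, -0.001, -0.0], 'ft_force': [1.172, 0.394, 0.118], 'torque': [0.008, 0.021, -0.029], 'grip_force': 0.0, 'width': 0.087}
scene 545.0746136593913 545.0746136593913 285.55300674202624 207.52778199131131 [[-0.8365, 0.442, -0.324, 0.895], [0.5478, 0.6888, -0.4748, 0.5929], [0.0133, -0.5747, -0.8183, 0.9341], [0.0, 0.0, 0.0, 1.0]]
bed [([259.5, 204.3], 0.74), ([274.3, 203.5], 0.59)]
carrier [([211.9, 126.7], 0.97), ([329.7, 150.0], 0.9), ([260.5, 182.5], 0.66), ([275.2, 202.2], 0.39)]
clamp [([277.1, 212.6], 0.67), ([274.3, 205.0], 0.65)]
knob [([275.7, 203.7], 0.86)]
knob_grip [([275.5, 204.6], 0.9)]
push_tab [([331.4, 150.9], 0.94), ([214.5, 129.7], 0.81), ([256.9, 183.0], 0.6)]
nose [([326.9, 148.8], 0.97), ([259.2, 184.8], 0.73), ([216.4, 127.9], 0.7), ([275.4, 202.9], 0.21)]
stop_face [([257.9, 202.4], 0.79)]
spare_plug []
red_bin [([437.1, 309.0], 0.78), ([329.8, 206.2], 0.44)]
screwdriver [([193.2, 202.2], 0.62)]
top 476.83815348105946 476.83815348105946 280.9888149858644 206.8205847693603 [[0.0259, -0.9776, 0.2088, 0.3668], [-0.9996, -0.0268, -0.0013, 0.1048], [0.0068, -0.2087, -0.978, 1.0325], [0.0, 0.0, 0.0, 1.0]]
bed [([323.4, 229.4], 0.75)]
carrier [([340.0, 310.9], 0.98), ([427.7, 228.7], 0.96), ([324.7, 222.3], 0.63)]
clamp [([287.7, 207.2], 0.75)]
knob [([287.3, 198.8], 0.84), ([136.7, 271.9], 0.29)]
knob_grip [([289.3, 202.9], 0.86)]
push_tab [([426.9, 227.1], 0.93), ([340.1, 309.4], 0.72)]
nose [([341.2, 311.2], 0.73), ([428.2, 228.9], 0.7), ([326.6, 223.3], 0.64)]
stop_face [([325.2, 228.5], 0.77)]
spare_plug [([278.6, 265.9], 0.58)]
red_bin [([135.0, 269.0], 0.66)]
screwdriver [([359.2, 160.9], 0.83)]
```

View pics/scene0.png

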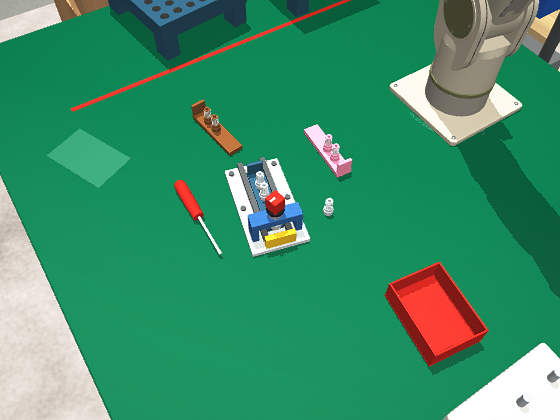

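View pics/top0.png

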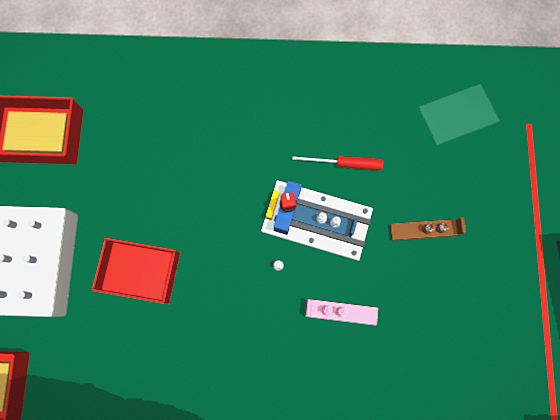

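The blue carrier could be taken for three things. In the top picture these are the blue strip in the channel at (325,222), the brown one at (428,229) and the pink one at (341,311). I choose the blue one, between the rails under the red knob at (288,200). Next is a close crop to check that and measure.

```bash
cat > h.py <<'E'
from bench import r
import cv2,numpy as np
def ray(c,uv,z):
    P=np.array(c["pose"]); d=P[:3,:3]@[(uv[0]-c["cx"])/c["fx"],(uv[1]-c["cy"])/c["fy"],1]
    return P[:3,3]+d*(z-P[2,3])/d[2]
def proj(c,p):
    P=np.array(c["pose"]); q=P[:3,:3].T@(np.array(p)-P[:3,3]); return np.array([c["fx"]*q[0]/q[2]+c["cx"],c["fy"]*q[1]/q[2]+c["cy"]])
def crop(c,x0,y0,w,h,k,f):
    cv2.imwrite(f,cv2.resize(c["img"][y0:y0+h,x0:x0+w,::-1],None,fx=k,fy=k,interpolation=cv2.INTER_CUBIC))
E
python3 - <<'E'
from h import *
c=r.camera("top"); crop(c,250,165,135,100,5.9,"pics/topc.png")
hsv=cv2.cvtColor(c["img"],cv2.COLOR_RGB2HSV)
H,S,V=[hsv[...,i].astype(int) for i in range(3)]
m=((H<35)|(H>95)|(S<90)).astype(np.uint8); m[:,:255]=0;m[:170]=0;m[268:]=0;m[:,380:]=0
n,l,st,_=cv2.connectedComponentsWithStats(m); i=1+st[1:,4].argmax(); print(st[i])
ct=max(cv2.findContours((l==i).astype(np.uint8),cv2.RETR_EXTERNAL,cv2.CHAIN_APPROX_NONE)[0],key=len)
b=cv2.boxPoints(cv2.minAreaRect(ct)); print("plate box",b,[ray(c,p,.012).round(4).tolist() for p in b])
for nm,mm,z in(("yellow",(H>20)&(H<35)&(S>150),.042),("red",((H<6)|(H>174))&(S>150),.12)):
    mm=mm.astype(np.uint8)*(l==i); ys,xs=np.nonzero(mm); print(nm,len(xs),xs.mean(),ys.mean(),cv2.minAreaRect(np.c_[xs,ys].astype(np.float32)),ray(c,(xs.mean(),ys.mean()),z).round(4))
E
```

```text
[ 261  180  112   81 5649]
plate box [[259.95905 231.50134]
 [276.29663 176.54767]
 [375.07916 205.91544]
 [358.74158 260.8691 ]] [[0.5289, 0.1475, 0.012], [0.653, 0.1157, 0.012], [0.5924, -0.1027, 0.012], [0.4711, -0.0659, 0.012]]
yellow 178 272.1011235955056 204.2134831460674 ((272.0398254394531, 204.36465454101562), (6.264091968536377, 29.232431411743164), 16.389541625976562) [0.5834 0.1225 0.042 ]
red 199 287.91959798994975 201.53266331658293 ((288.0961608886719, 200.9807586669922), (16.081523895263672, 14.708710670471191), 78.69007110595703) [0.5726 0.0903 0.12  ]
```

View pics/topc.png

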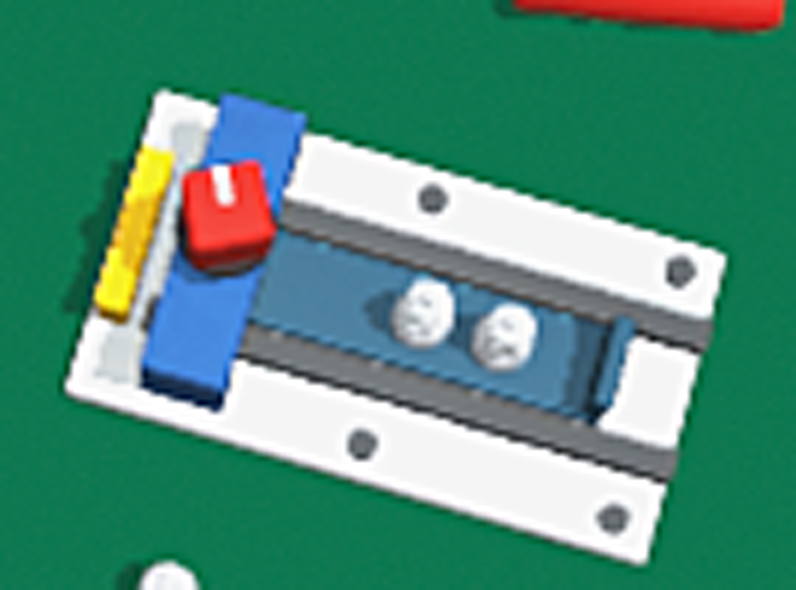

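```bash
python3 - <<'E'
from h import *
from scipy.optimize import least_squares
c=r.camera("top")
f=lambda L:np.array(L)/5.9+[250-.4,165-.4]
px=f([(160,90),(727,255),(68,390),(648,562),(224,95),(306,116)])
M=np.array([(60,90,.012e3),(60,-130,12),(-60,90,12),(-60,-130,12),(52,64,66),(52,32,66)])/1000
def T(q,M):
    a=q[2];R=np.array([[np.cos(a),-np.sin(a)],[np.sin(a),np.cos(a)]]); return np.c_[M[:,:2]@R.T+q[:2],M[:,2]]
for s in(1,-1):
  N=M*[s,1,1]
  res=least_squares(lambda q:np.ravel([proj(c,p) for p in T(q,N)]-px),[.565,.03,.27]); print(s,res.x,np.abs(res.fun).round(1),res.cost)
q=least_squares(lambda q:np.ravel([proj(c,p) for p in T(q,M)]-px),[.565,.03,.27]).x
yb=np.array([-np.sin(q[2]),np.cos(q[2])]);xb=np.array([np.cos(q[2]),np.sin(q[2])])
tr=lambda p:((p[:2]-q[:2])@xb*1e3,(p[:2]-q[:2])@yb*1e3)
for nm,L,z in(("knobtop",[(183,180),(258,160),(275,232),(195,255)],.12),("tabtop",[(615,318),(637,322),(592,413),(607,420)],.054),("yellow",[(143,147),(175,150),(127,320),(95,310)],.042)):
    W=[ray(c,p,z) for p in f(L)]; print(nm,np.mean(W,0).round(4),[np.round(tr(w),1).tolist() for w in W],np.round(tr(np.mean(W,0)),1))
    print([round(float(np.arctan2(*(W[(i+1)%4]-W[i])[1::-1])),3) for i in range(4)])
print("knob axis",q[:2]+.048*yb,"stop",q[:2]+.075*yb)
s=r.read_state();from scipy.spatial.transform import Rotation as R
print(R.from_quat(s["eef_rot"]).as_matrix().round(3))
E
```

```text
1 [ 0.56415835  0.04317677 -0.26071137] [0.1 0.1 0.1 0.3 0.3 0.6 0.2 0.3 0.2 0.6 0.6 0. ] 0.7013898322495254
-1 [ 0.59913528  0.02921537 -0.51789162] [11.  23.5 19.6 47.5 32.7 72.1 20.6 51.4  9.8 20.2 10.5 24.4] 6928.41191363721
knobtop [0.5765 0.0898 0.12  ] [[4.4, 65.1], [18.1, 43.0], [-4.0, 30.8], [-19.0, 54.1]] [-0.1 48.2]
[-1.276, -2.895, 1.884, 0.181]
tabtop [ 0.5369 -0.0484  0.054 ] [[14.9, -91.7], [15.8, -99.6], [-20.3, -92.5], [-21.2, -98.2]] [ -2.7 -95.5]
[-1.727, 2.688, -1.99, -0.083]
yellow [0.5844 0.1217 0.042 ] [[30.1, 87.3], [32.3, 75.9], [-32.7, 74.6], [-32.5, 86.6]] [-0.7 81.1]
[-1.639, 2.901, 1.291, -0.249]
knob axis [0.57653121 0.0895547 ] stop [0.58349095 0.11564229]
[[-0.973  0.233 -0.   ]
 [ 0.233  0.973  0.   ]
 [ 0.    -0.    -1.   ]]
```

The crop shows the blue carrier in the channel with its two plugs, the tab at about (615,365) and the red knob at about (228,207). That confirms the choice. I now move to a point behind the tab, fingers closed.

Units first: shifts go in shares of 0.6 m and turns go in shares of pi rad. So -0.417 m / 0.6 = -0.695, -0.217 m / 0.6 = -0.3617, 0.026 rad / 3.1416 = 0.0083.

```bash
echo '[{"tx":-0.695,"ty":-0.3617,"yaw":0.0083,"jaw":0},{"tx":-0.695,"ty":-0.3617,"yaw":0.0083,"jaw":0},{"tx":-0.695,"ty":-0.3617,"yaw":0.0083,"jaw":0},{"tx":-0.695,"ty":-0.3617,"yaw":0.0083,"jaw":0},{"tx":-0.695,"ty":-0.3617,"yaw":0.0083,"jaw":0},{"tx":-0.695,"ty":-0.3617,"yaw":0.0083,"jaw":0},{"tx":-0.695,"ty":-0.3617,"yaw":0.0083,"jaw":0},{"tx":-0.695,"ty":-0.3617,"yaw":0.0083,"jaw":0},{"tx":-0.695,"ty":-0.3617,"yaw":0.0083,"jaw":0},{"tx":-0.695,"ty":-0.3617,"yaw":0.0083,"jaw":0},{"tx":-0.695,"ty":-0.3617,"yaw":0.0083,"jaw":0},{"tx":-0.695,"ty":-0.3617,"yaw":0.0083,"jaw":0}]' | python3 -m jog 20; python3 -c "
from h import *
s=r.read_state();print(s['ee_pos'],s['eef_rot'],s['joint_positions'])"
```

```text
time: 2.5
ee_pos: [0.5003, 0.3, 0.2224]
eef_rot: [0.13, 0.991, 0.0, -0.0]
ft_force: [-0.8, 0.9, 0.3]
width: 0.0028
grip_force: 0.0
[0.50026474 0.30004691 0.22244919] [ 1.30242468e-01  9.91482143e-01  1.29161692e-04 -2.08752469e-04] [-0.81121848  0.23798229  0.22913998  1.58886698 -0.05577062  1.32125704
  0.73504145]
```

Converted, -0.3735 m / 0.6 = -0.6225, -0.128 m / 0.6 = -0.2133.

```bash
echo '[{"tx":-0.2133,"ty":-0.6225,"jaw":0},{"tx":-0.2133,"ty":-0.6225,"jaw":0},{"tx":-0.2133,"ty":-0.6225,"jaw":0},{"tx":-0.2133,"ty":-0.6225,"jaw":0},{"tx":-0.2133,"ty":-0.6225,"jaw":0},{"tx":-0.2133,"ty":-0.6225,"jaw":0},{"tx":-0.2133,"ty":-0.6225,"jaw":0},{"tx":-0.2133,"ty":-0.6225,"jaw":0},{"tx":-0.2133,"ty":-0.6225,"jaw":0},{"tx":-0.2133,"ty":-0.6225,"tz":0.0667,"jaw":0},{"tx":-0.2133,"ty":-0.6225,"tz":0.1333,"jaw":0},{"tx":-0.2133,"ty":-0.6225,"tz":0.1667,"jaw":0}]' | python3 -m jog; python3 - <<'E'
from h import *
s=r.read_state();print(s['ee_pos'],s['eef_rot'],s['joint_positions'])
c=r.camera("top"); crop(c,250,145,200,150,4,"pics/t1.png")
E
```

```text
time: 3.7
ee_pos: [0.5264, -0.0915, 0.1195]
eef_rot: [0.129, 0.992, 0.0, -0.002]
ft_force: [0.4, 1.4, 0.1]
width: 0.0005
grip_force: 0.0
[ 0.52637514 -0.09148986  0.11947252] [ 1.28529703e-01  9.91704079e-01  3.08025566e-04 -1.74345956e-03] [-0.36217589  0.23245976  0.51064407  1.8498733  -0.12767003  1.09489479
  1.50908887]
```

View pics/t1.png

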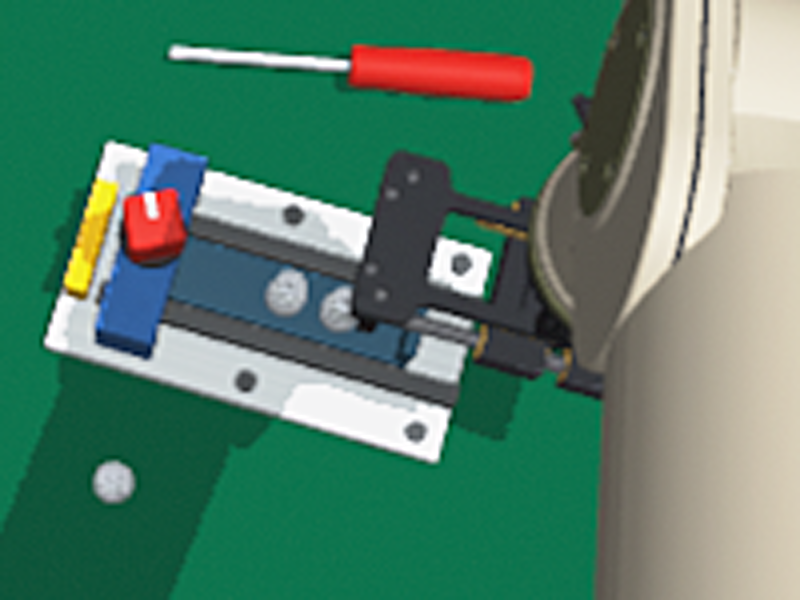

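The picture shows the gripper body reaching over the tab end at (405,235). The tab at (405,345) is still clear of it, and nothing is touched. Next: descend, then approach.

Converted, 0.087 m / 0.6 = 0.145, 0.07 m / 0.6 = 0.1167.

```bash
echo '[{"tz":0.0667,"jaw":0},{"tz":0.1167,"jaw":0},{"tz":0.145,"jaw":0},{"tz":0.145,"jaw":0},{"tz":0.145,"jaw":0}]' | python3 -m jog; python3 - <<'E'
from h import *
s=r.read_state();p=s['ee_pos'];a=-.2607;d=p[:2]-[.56416,.04318]
print(p,d@[np.cos(a),np.sin(a)],d@[-np.sin(a),np.cos(a)],s['eef_rot'],s['ft_force'])
E
```

```text
time: 4.25
ee_pos: [0.5285, -0.093, 0.0365]
eef_rot: [0.129, 0.992, 0.0, 0.0]
ft_force: [1.0, -0.5, 0.6]
width: 0.0007
grip_force: 0.0
[ 0.52849519 -0.09300956  0.03654966] 0.000644119688535352 -0.14078053515995778 [1.29295634e-01 9.91606000e-01 2.72587803e-04 3.25775203e-04] [ 0.99585654 -0.49402701  0.56847941]
```

Converted, 0.032 m / 0.6 = 0.0533, 0.03 m / 0.6 = 0.05.

```bash
cat > st.py <<'E'
from h import *
s=r.read_state();p=s['ee_pos'];a=-.2607;d=p[:2]-[.56416,.04318]
print("bed",d@[np.cos(a),np.sin(a)],d@[-np.sin(a),np.cos(a)],"z",p[2],"Fy",s['ft_force'][:2]@[-np.sin(a),np.cos(a)],"j7",s['joint_positions'][6],"Tz",s['torque'][2])
E
echo '[{"ty":0.01,"jaw":0},{"ty":0.0167,"jaw":0},{"ty":0.0233,"jaw":0},{"ty":0.0267,"jaw":0},{"ty":0.03,"jaw":0},{"ty":0.0333,"jaw":0},{"ty":0.0367,"jaw":0},{"ty":0.04,"jaw":0},{"ty":0.0433,"jaw":0},{"ty":0.0467,"jaw":0},{"ty":0.05,"jaw":0},{"ty":0.0533,"jaw":0}]' | python3 -m jog; python3 st.py
```

```text
time: 5.45
ee_pos: [0.5361, -0.063, 0.0355]
eef_rot: [0.13, 0.992, 0.0, -0.0]
ft_force: [-0.8, 0.6, 0.9]
width: 0.0005
grip_force: 0.0
bed 0.00025170730118026887 -0.1097779091538234 z 0.03547919441744341 Fy 0.3514772382216269 j7 1.5061946775872965 Tz -0.03714605052342245
```

Converted, 0.008 m / 0.6 = 0.0133, 0.006 m / 0.6 = 0.01.

```bash
echo '[{"ty":0.0033,"jaw":0},{"ty":0.0067,"jaw":0},{"ty":0.01,"jaw":0},{"ty":0.0133,"jaw":0}]' | python3 -m jog; python3 st.py;  echo '[{"ty":0.0025,"jaw":0},{"ty":0.005,"jaw":0},{"ty":0.0075,"jaw":0},{"ty":0.01,"jaw":0}]' | python3 -m jog; python3 st.py
```

```text
time: 5.85
ee_pos: [0.538, -0.056, 0.0355]
eef_rot: [0.13, 0.991, -0.0, -0.0]
ft_force: [-1.0, -4.6, 0.3]
width: 0.0007
grip_force: 2.0
bed 0.0003378630247995698 -0.10258126807177896 z 0.03553704540890379 Fy -4.713977521384384 j7 1.4911741492364983 Tz 0.045914525201606056
time: 6.25
ee_pos: [0.5397, -0.0495, 0.0355]
eef_rot: [0.13, 0.992, 0.0, -0.0]
ft_force: [-0.7, -4.0, 0.6]
width: 0.0004
grip_force: 2.0
bed 0.00023062386366531071 -0.09588887734179018 z 0.035488240946027316 Fy -4.017490455229357 j7 1.4800739717774798 Tz 0.06321888681984239
```

Converted, 0.006 m / 0.6 = 0.01, 0.0045 m / 0.6 = 0.0075.

```bash
echo '[{"ty":0.0025,"jaw":0},{"ty":0.005,"jaw":0},{"ty":0.0075,"jaw":0},{"ty":0.01,"jaw":0}]' | python3 -m jog|grep ft; python3 st.py;  for i in 1; do echo '[{"ty":0.0017,"jaw":0},{"ty":0.0033,"jaw":0}]' | python3 -m jog|grep ft; done; python3 st.py
```

```text
ft_force: [-1.0, -4.3, 1.0]
bed 0.00027878251046440625 -0.08979993519288354 z 0.03553187712601938 Fy -4.387421773235017 j7 1.4689699510067544 Tz 0.004320689948049801
ft_force: [-1.2, -4.2, 0.7]
bed 0.00024941728778606466 -0.08787228606064401 z 0.03549664652656967 Fy -4.388299195750934 j7 1.4653930851728143 Tz -0.012915819382820503
```

```bash
python3 - <<'E'
from h import *
c=r.camera("scene"); crop(c,200,140,130,97,6,"pics/s1.png")
E
```

```text
(no output)
```

View pics/s1.png

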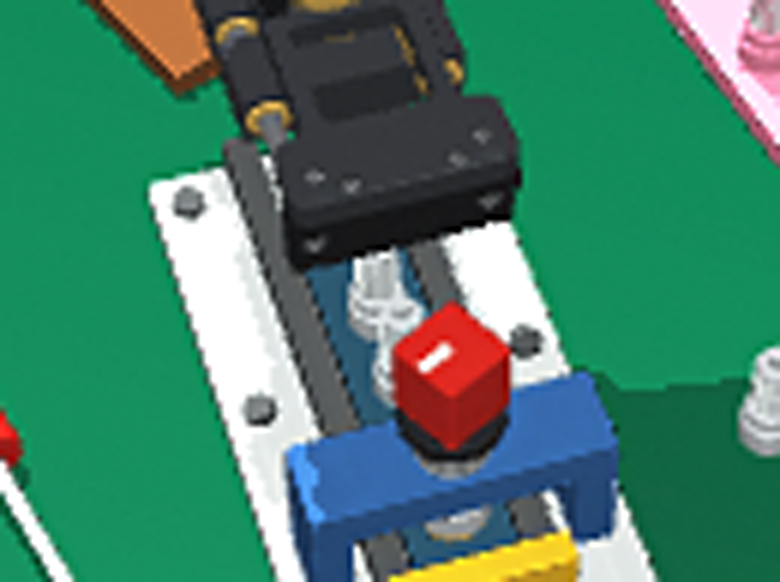

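The picture shows the gripper clear of the plugs and the carrier's tongue under the clamp, close to the stop at about (480,560). I continue in millimetre steps.

Converted, 0.003 m / 0.6 = 0.005, 0.002 m / 0.6 = 0.0033.

```bash
echo '[{"ty":0.0017,"jaw":0},{"ty":0.0033,"jaw":0},{"ty":0.005,"jaw":0}]' | python3 -m jog|grep ft; python3 st.py;
```

```text
ft_force: [-1.2, -4.4, 0.6]
bed 0.0002685616778303271 -0.08491289316967152 z 0.03549590228884274 Fy -4.597254679717753 j7 1.4598671457334447 Tz 0.034567714764935635
```

Converted, 0.002 m / 0.6 = 0.0033, 0.001 m / 0.6 = 0.0017.

```bash
echo '[{"ty":0.0017,"jaw":0},{"ty":0.0033,"jaw":0}]' | python3 -m jog|grep ft; python3 st.py;
```

```text
ft_force: [-1.3, -3.8, 0.8]
bed 0.000259492533334337 -0.08285311395127765 z 0.03551199277246567 Fy -4.009689716582198 j7 1.4562029915737145 Tz 0.00828844855837768
```

Converted, 0.001 m / 0.6 = 0.0017.

```bash
echo '[{"ty":0.0017,"jaw":0}]' | python3 -m jog|grep ft; python3 st.py;
```

```text
ft_force: [-1.3, -3.2, 1.4]
bed 0.00025907230487516244 -0.08183967425746232 z 0.03550508709131101 Fy -3.45319464150836 j7 1.45438998177463 Tz 0.004404132090119782
```

Converted, 0.001 m / 0.6 = 0.0017, 0.0005 m / 0.6 = 0.0008.

```bash
echo '[{"ty":0.0008,"jaw":0},{"ty":0.0017,"jaw":0}]' | python3 -m jog|grep ft; python3 st.py;
```

```text
ft_force: [-1.8, -6.8, 1.6]
bed 0.00024301040994519177 -0.08154729592815811 z 0.03552284706292155 Fy -7.044839165679513 j7 1.452632189672406 Tz -0.032847194145804004
```

Converted, 0.001 m / 0.6 = 0.0017, 0.0005 m / 0.6 = 0.0008.

```bash
echo '[{"ty":0.0008,"jaw":0},{"ty":0.0017,"jaw":0}]' | python3 -m jog|grep ft; python3 st.py;
```

```text
ft_force: [-3.8, -10.1, 4.3]
bed 0.00023082391338554234 -0.08153458911850245 z 0.03551582307831973 Fy -10.722323740652378 j7 1.4508354174738591 Tz 0.039995272868911906
```

Converted, 0.001 m / 0.6 = 0.0017, 0.0005 m / 0.6 = 0.0008.

```bash
echo '[{"ty":0.0008,"jaw":0},{"ty":0.0017,"jaw":0}]' | python3 -m jog|grep ft; python3 st.py;
```

```text
ft_force: [-3.2, -11.9, 3.8]
bed 0.0002624461328017134 -0.08152088669540118 z 0.03553723578321191 Fy -12.295101371876637 j7 1.4490377824726284 Tz 0.05009894861808436
```

Home: the carrier stopped dead with about 12 N against the stop. Back off, go up, and rotate for the knob.

Converted, -0.135 m / 0.6 = -0.225, 0.1268 m / 0.6 = 0.2113, -1.2 rad / 3.1416 = -0.382.

```bash
echo '[{"ty":-0.0167,"jaw":0},{"ty":-0.0583,"jaw":0},{"ty":-0.0667,"tz":-0.0667,"jaw":0},{"ty":-0.0667,"tz":-0.15,"jaw":0},{"ty":-0.0667,"tz":-0.225,"yaw":-0.0477,"jaw":0.05},{"tz":-0.225,"yaw":-0.0955,"jaw":0.05},{"ty":0.0667,"tz":-0.225,"yaw":-0.1432,"jaw":0.05},{"ty":0.1333,"tz":-0.225,"yaw":-0.191,"jaw":0.05},{"ty":0.2113,"tz":-0.225,"yaw":-0.2387,"jaw":0.05},{"ty":0.2113,"tz":-0.225,"yaw":-0.2865,"jaw":0.05},{"ty":0.2113,"tz":-0.225,"yaw":-0.3342,"jaw":0.05},{"ty":0.2113,"tz":-0.225,"yaw":-0.382,"jaw":0.05}]' | python3 -m jog 50; python3 st.py; echo '[{"yaw":-0.0477,"jaw":0.05},{"yaw":-0.0955,"jaw":0.05},{"yaw":-0.1432,"jaw":0.05},{"yaw":-0.191,"jaw":0.05},{"yaw":-0.2387,"jaw":0.05},{"yaw":-0.2833,"jaw":0.05},{"yaw":-0.2833,"jaw":0.05},{"yaw":-0.2833,"jaw":0.05}]' | python3 -m jog;python3 st.py
python3 - <<'E'
from h import *
c=r.camera("wrist"); cv2.imwrite("pics/w1.png",c["img"][:,:,::-1])
c=r.camera("scene"); crop(c,200,120,150,112,5,"pics/s2.png")
E
```

```text
time: 9.3
ee_pos: [0.5767, 0.0907, 0.1704]
eef_rot: [-0.456, 0.89, 0.001, 0.0]
ft_force: [-0.3, -0.6, -0.6]
width: 0.0486
grip_force: 0.0
bed -0.00014466737564465927 0.04910669939430135 z 0.1704233238652977 Fy -0.6739754589187436 j7 2.34697335215168 Tz 0.031926057712685856
time: 10.1
ee_pos: [0.5693, 0.0931, 0.1553]
eef_rot: [0.72, -0.694, -0.009, 0.032]
ft_force: [0.3, 0.4, -4.2]
width: 0.0499
grip_force: 0.0
bed -0.007866258767374752 0.04958094455908461 z 0.15528647796703554 Fy 0.4594842793735212 j7 2.594366201858863 Tz 0.06469000196815243
```

View pics/w1.png

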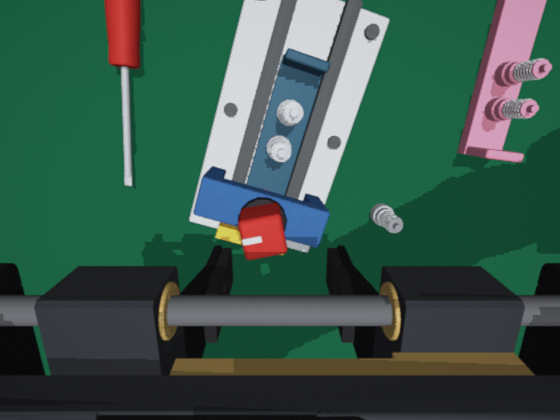

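The wrist view shows the knob at (263,232), between and ahead of the fingers. j7 ran into its limit (clockwise lowers j7), so I turn back to the other grasp angle, which leaves ample range.

Converted, 1.2 rad / 3.1416 = 0.382.

```bash
echo '[{"yaw":0.0477,"jaw":0.05},{"yaw":0.0955,"jaw":0.05},{"yaw":0.1432,"jaw":0.05},{"yaw":0.191,"jaw":0.05},{"yaw":0.2387,"jaw":0.05},{"yaw":0.2865,"jaw":0.05},{"yaw":0.3342,"jaw":0.05},{"yaw":0.382,"jaw":0.05},{"yaw":0.4138,"jaw":0.05},{"yaw":0.4138,"jaw":0.05}]' | python3 -m jog 50;cat >> st.py <<'E'
from scipy.spatial.transform import Rotation as R
m=R.from_quat(s['eef_rot']).as_matrix();print("ypsi",np.arctan2(m[1,1],m[0,1]),"zax",m[:,2].round(3),"knob in tool",(m.T@(np.array([.57653,.08955,.091])-p)).round(4))
E
python3 st.py
python3 - <<'E'
from h import *
c=r.camera("wrist"); crop(c,100,100,320,240,2.5,"pics/w2.png")
print(np.round(c["pose"],4).tolist(),c["fx"],c["cx"],c["cy"])
E
```

```text
time: 11.2
ee_pos: [0.5697, 0.0925, 0.1549]
eef_rot: [-0.15, 0.988, -0.014, -0.031]
ft_force: [0.4, -0.7, -0.6]
width: 0.0501
grip_force: 0.0
bed -0.007344140633118349 0.04904915781441826 z 0.15492149985776038 Fy -0.6104699682730069 j7 1.3888327784883994 Tz -0.03312900224636714
ypsi 1.8717819492142764 zax [-0.056 -0.036 -0.998] knob in tool [-0.0098 -0.0037  0.0635]
[[-0.2963, 0.9265, 0.2319, 0.4994], [0.9549, 0.2919, 0.0537, 0.0742], [-0.0179, 0.2373, -0.9713, 0.3221], [0.0, 0.0, 0.0, 1.0]] 337.3861712595698 279.06570804836207 207.28641668959057
```

View pics/w2.png

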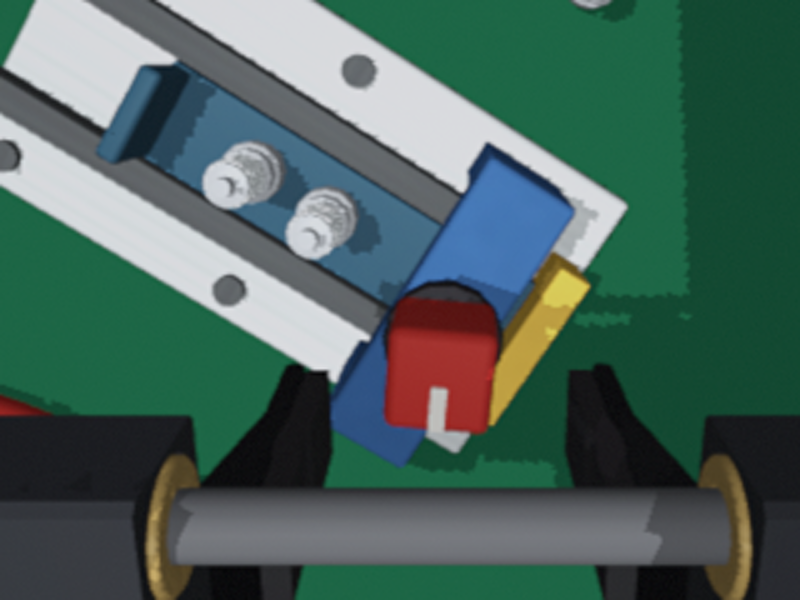

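The knob shows at about (440,380) in the crop, between the fingers. But the clipped turn left the tool tilted 3.8°. I'll cancel that by nudging j7 against its opposite limit, clear of everything, and watching the tilt.

Converted, -0.02 m / 0.6 = -0.0333, 0.15 rad / 3.1416 = 0.0477.

```bash
echo '[{"tz":-0.0333,"yaw":0.0477,"jaw":0.05},{"tz":-0.0333,"yaw":0.0955,"jaw":0.05},{"tz":-0.0333,"yaw":0.1432,"jaw":0.05},{"tz":-0.0333,"yaw":0.191,"jaw":0.05},{"tz":-0.0333,"yaw":0.2387,"jaw":0.05},{"tz":-0.0333,"yaw":0.2865,"jaw":0.05},{"tz":-0.0333,"yaw":0.3342,"jaw":0.05},{"tz":-0.0333,"yaw":0.382,"jaw":0.05},{"tz":-0.0333,"yaw":0.4297,"jaw":0.05},{"tz":-0.0333,"yaw":0.4775,"jaw":0.05},{"tz":-0.0333,"yaw":0.5252,"jaw":0.05},{"tz":-0.0333,"yaw":0.573,"jaw":0.05}]' | python3 -m jog |grep time; echo '[{"yaw":0.0477,"jaw":0.05},{"yaw":0.0955,"jaw":0.05},{"yaw":0.1432,"jaw":0.05},{"yaw":0.191,"jaw":0.05},{"yaw":0.2387,"jaw":0.05},{"yaw":0.2865,"jaw":0.05},{"yaw":0.3342,"jaw":0.05},{"yaw":0.382,"jaw":0.05},{"yaw":0.4297,"jaw":0.05},{"yaw":0.4775,"jaw":0.05},{"yaw":0.5252,"jaw":0.05},{"yaw":0.573,"jaw":0.05}]' | python3 -m jog|grep time;python3 st.py
```

```text
time: 12.45
time: 13.65
bed -0.006362490572766684 0.05009841446044878 z 0.17488544799128336 Fy -0.4486569373072577 j7 -2.0507425571925992 Tz 0.015685841491112774
ypsi -1.7280589335203973 zax [-0.056 -0.035 -0.998] knob in tool [ 0.0103 -0.0009  0.0835]
```

Converted, 0.55 rad / 3.1416 = 0.1751.

```bash
echo '[{"yaw":0.0477,"jaw":0.05},{"yaw":0.0955,"jaw":0.05},{"yaw":0.1432,"jaw":0.05},{"yaw":0.1751,"jaw":0.05},{"yaw":0.1751,"jaw":0.05}]' | python3 -m jog |grep time; python3 st.py; echo '[{"yaw":0.0318,"jaw":0.05},{"yaw":0.0318,"jaw":0.05}]' | python3 -m jog|grep time;python3 st.py
```

```text
time: 14.15
bed -0.00637983265763784 0.05011794930769155 z 0.1749048643449191 Fy 0.4644358215717896 j7 -2.577637253308097 Tz -0.050158285860506927
ypsi -2.2741927756981637 zax [-0.056 -0.035 -0.998] knob in tool [ 0.0084 -0.0061  0.0835]
time: 14.35
bed -0.006366007305565405 0.049334930758231706 z 0.17439157139043174 Fy 0.2743140328725216 j7 -2.5933063101078417 Tz 0.0015019162138358668
ypsi -2.3729408261648945 zax [-0.058 -0.034 -0.998] knob in tool [ 0.0074 -0.0076  0.083 ]
```

Converted, 0.2 rad / 3.1416 = 0.0637.

```bash
for i in 1; do echo '[{"yaw":0.0318,"jaw":0.05},{"yaw":0.0637,"jaw":0.05},{"yaw":0.0637,"jaw":0.05}]' | python3 -m jog|grep time;python3 st.py; done;  echo '[{"yaw":0.0318,"jaw":0.05},{"yaw":0.0637,"jaw":0.05},{"yaw":0.0637,"jaw":0.05}]' | python3 -m jog|grep time;python3 st.py; python3 -c "
from h import *
print(r.read_state()['joint_positions'])"
```

```text
time: 14.65
bed -0.007722519775370304 0.048131678648219205 z 0.16913455138725628 Fy 0.26729228855996306 j7 -2.587942911016537 Tz -0.056092213257510515
ypsi -2.539473036439115 zax [-0.07  -0.035 -0.997] knob in tool [ 0.0068 -0.0109  0.0775]
time: 14.95
bed -0.007294720987049425 0.049108916554710884 z 0.1699123399981951 Fy 0.8819239293510858 j7 -2.585562404379524 Tz -0.007371732991982505
ypsi -2.7400059374220063 zax [-0.067 -0.038 -0.997] knob in tool [ 0.0047 -0.0111  0.0783]
[-1.10495667  0.56395496  1.17879396  1.63937447 -0.48816909  1.36642317
 -2.5855624 ]
```

Converted, -0.24 m / 0.6 = -0.4, -0.16 m / 0.6 = -0.2667, -1.8 rad / 3.1416 = -0.573.

```bash
echo '[{"tx":0.0167,"ty":-0.0667,"tz":-0.0333,"yaw":-0.0477,"jaw":0.05},{"tx":0.0333,"ty":-0.1333,"tz":-0.0667,"yaw":-0.0955,"jaw":0.05},{"tx":0.05,"ty":-0.2,"tz":-0.1,"yaw":-0.1432,"jaw":0.05},{"tx":0.0667,"ty":-0.2667,"tz":-0.1,"yaw":-0.191,"jaw":0.05},{"tx":0.0833,"ty":-0.3333,"tz":-0.1,"yaw":-0.2387,"jaw":0.05},{"tx":0.1,"ty":-0.4,"tz":-0.1,"yaw":-0.2865,"jaw":0.05},{"tx":0.1,"ty":-0.4,"tz":-0.1,"yaw":-0.3342,"jaw":0.05},{"tx":0.1,"ty":-0.4,"tz":-0.1,"yaw":-0.382,"jaw":0.05},{"tx":0.1,"ty":-0.4,"tz":-0.1,"yaw":-0.4297,"jaw":0.05},{"tx":0.1,"ty":-0.4,"tz":-0.1,"yaw":-0.4775,"jaw":0.05},{"tx":0.1,"ty":-0.4,"tz":-0.1,"yaw":-0.5252,"jaw":0.05},{"tx":0.1,"ty":-0.4,"tz":-0.1,"yaw":-0.573,"jaw":0.05}]' | python3 -m jog|grep -E 'time|pos';python3 st.py; python3 -c "
from h import *
print(r.read_state()['joint_positions'])"
```

```text
time: 16.15
ee_pos: [0.8175, 0.1322, 0.2107]
bed 0.22184142878554972 0.15127686524615258 z 0.2106983132693665 Fy 0.18724799579623583 j7 -1.0299320997577845 Tz 0.04832667240174058
ypsi -0.9634542355292641 zax [-0.069 -0.036 -0.997] knob in tool [-0.2122 -0.1013  0.1375]
[-0.40958677  1.00189376  0.66574593  0.56432502 -0.51921879  1.74333076
 -1.0299321 ]
```

Converted, 0.054 m / 0.6 = 0.09, 0.026 m / 0.6 = 0.0433, -1.5 rad / 3.1416 = -0.4775.

```bash
echo '[{"tx":0.03,"ty":0.015,"yaw":-0.0477,"jaw":0.05},{"tx":0.06,"ty":0.0283,"yaw":-0.0955,"jaw":0.05},{"tx":0.09,"ty":0.0433,"yaw":-0.1432,"jaw":0.05},{"tx":0.09,"ty":0.0433,"yaw":-0.191,"jaw":0.05},{"tx":0.09,"ty":0.0433,"yaw":-0.2387,"jaw":0.05},{"tx":0.09,"ty":0.0433,"yaw":-0.2865,"jaw":0.05},{"tx":0.09,"ty":0.0433,"yaw":-0.3342,"jaw":0.05},{"tx":0.09,"ty":0.0433,"yaw":-0.382,"jaw":0.05},{"tx":0.09,"ty":0.0433,"yaw":-0.4297,"jaw":0.05},{"tx":0.09,"ty":0.0433,"yaw":-0.4775,"jaw":0.05}]' | python3 -m jog|grep -E 'time|pos';python3 st.py; python3 -c "
from h import *
print(r.read_state()['joint_positions'])"
```

```text
time: 17.15
ee_pos: [0.8601, 0.1382, 0.2006]
bed 0.2614916920485369 0.16811560587196991 z 0.20059090138578178 Fy -0.40013578545120393 j7 0.39128247731880045 Tz 0.05760691913492384
ypsi 0.5109633173161674 zax [-0.051 -0.033 -0.998] knob in tool [ 0.0967 -0.264   0.1255]
[-0.28629316  1.24732817  1.24517437  0.16117484 -1.17096804  1.89400627
  0.39128248]
```

Converted, 0.047 m / 0.6 = 0.0783, -0.017 m / 0.6 = -0.0283, -0.6 rad / 3.1416 = -0.191.

```bash
echo '[{"tx":-0.0117,"ty":0.0317,"yaw":-0.0477,"jaw":0.05},{"tx":-0.0233,"ty":0.0633,"yaw":-0.0955,"jaw":0.05},{"tx":-0.0283,"ty":0.0783,"yaw":-0.1432,"jaw":0.05},{"tx":-0.0283,"ty":0.0783,"yaw":-0.191,"jaw":0.05}]' | python3 -m jog|grep -E 'time|pos';python3 st.py; python3 -c "
from h import *
print(r.read_state()['joint_positions'])"
```

```text
time: 17.55
ee_pos: [0.876, 0.14, 0.1863]
bed 0.2763712997014726 0.1739279085185761 z 0.18630477691161393 Fy -0.4681983434657307 j7 0.9864464226883584 Tz 0.031402083337213976
ypsi 1.1053487021160813 zax [-0.019 -0.028 -0.999] knob in tool [ 0.2445 -0.1762  0.1023]
[-0.28482615  1.2649134   1.26826908  0.16136434 -1.19801718  1.84728245
  0.98644642]
```

Converted, -0.02 m / 0.6 = -0.0333, 0.015 m / 0.6 = 0.025, -0.3 rad / 3.1416 = -0.0955.

```bash
echo '[{"tx":-0.0333,"ty":0.025,"yaw":-0.0477,"jaw":0.05},{"tx":-0.0333,"ty":0.025,"yaw":-0.0955,"jaw":0.05}]' | python3 -m jog|grep -E 'time|pos';python3 st.py; python3 -c "
from h import *
print(r.read_state()['joint_positions'])"
```

```text
time: 17.75
ee_pos: [0.8837, 0.1413, 0.1801]
bed 0.2834393516316884 0.17712181544282565 z 0.18011508395516002 Fy -0.7388297909526904 j7 1.2851469823669626 Tz -0.009241021900999439
ypsi 1.4046672910665738 zax [-0.002 -0.025 -1.   ] knob in tool [ 0.2945 -0.0995  0.0911]
[-0.28457404  1.27157314  1.26609842  0.16138446 -1.19782335  1.82370143
  1.28514698]
```

Tilt is down to 1.4°, which is good enough. Back above the knob.

Converted, 0.2945 m / 0.6 = 0.4908, -0.0995 m / 0.6 = -0.1658, -0.43 rad / 3.1416 = -0.1369.

```bash
echo '[{"tx":0.0783,"ty":-0.0267,"yaw":-0.0318,"jaw":0.05},{"tx":0.1567,"ty":-0.0533,"yaw":-0.0637,"jaw":0.05},{"tx":0.235,"ty":-0.08,"yaw":-0.0955,"jaw":0.05},{"tx":0.3133,"ty":-0.1067,"yaw":-0.1273,"jaw":0.05},{"tx":0.3917,"ty":-0.1333,"yaw":-0.1369,"jaw":0.05},{"tx":0.4667,"ty":-0.1583,"yaw":-0.1369,"jaw":0.05},{"tx":0.4908,"ty":-0.1658,"yaw":-0.1369,"jaw":0.05},{"tx":0.4908,"ty":-0.1658,"yaw":-0.1369,"jaw":0.05},{"tx":0.4908,"ty":-0.1658,"yaw":-0.1369,"jaw":0.05},{"tx":0.4908,"ty":-0.1658,"yaw":-0.1369,"jaw":0.05}]' | python3 -m jog|grep -E 'time|pos';python3 st.py; python3 -c "
from h import *
print(r.read_state()['joint_positions'])
c=r.camera('wrist'); crop(c,160,140,240,180,3,'pics/w3.png')"
```

```text
time: 18.75
ee_pos: [0.5739, 0.0959, 0.1832]
bed -0.004217788819130155 0.053441967458961744 z 0.18324635928842892 Fy 0.31442016781305 j7 2.0404758932587352 Tz 0.01775513514840925
ypsi 1.827454472734377 zax [-0.003 -0.02  -1.   ] knob in tool [-0.0018 -0.0051  0.0923]
[-1.2056711   0.59301657  1.32522553  1.67354557 -0.56808558  1.3478316
  2.04047589]
```

View pics/w3.png

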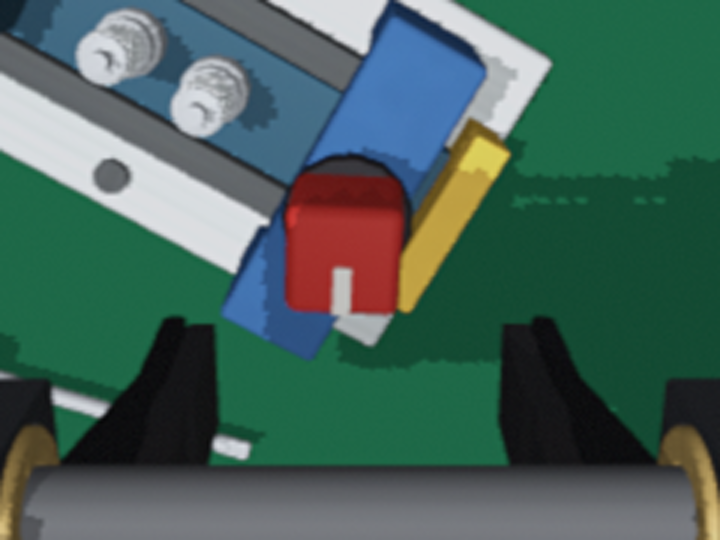

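The knob at (345,245) is square to the fingers and nearly centred. Descend and grip hard.

Converted, 0.091 m / 0.6 = 0.1517, -0.005 m / 0.6 = -0.0083.

```bash
echo '[{"tx":-0.0033,"ty":-0.0083,"tz":0.05,"jaw":0.05},{"tx":-0.0033,"ty":-0.0083,"tz":0.1,"jaw":0.05},{"tx":-0.0033,"ty":-0.0083,"tz":0.1333,"jaw":0.05},{"tx":-0.0033,"ty":-0.0083,"tz":0.1517,"jaw":0.05},{"tx":-0.0033,"ty":-0.0083,"tz":0.1517,"jaw":0.05},{"tx":-0.0033,"ty":-0.0083,"tz":0.1517,"jaw":0.05}]' | python3 -m jog|grep -E 'time|ft';python3 st.py; echo '[{"jaw":0.02},{"jaw":0.02},{"jaw":0.02},{"jaw":0.02},{"jaw":0.02}]' | python3 -m jog 60; python3 st.py
```

```text
time: 19.4
ft_force: [0.2, -0.2, 0.0]
bed 0.003339479421562126 0.0475338993101174 z 0.09283525608503358 Fy -0.08394579821889672 j7 2.097945055155903 Tz -0.027096771424009944
ypsi 1.8228919029998947 zax [-0.002 -0.026 -1.   ] knob in tool [0.0027 0.0021 0.0018]
time: 19.9
ee_pos: [0.5783, 0.0915, 0.0924]
eef_rot: [-0.127, 0.992, -0.01, -0.004]
ft_force: [-4.9, 7.6, 6.6]
width: 0.0277
grip_force: 59.5
bed 0.0012133738807308572 0.05031602636014729 z 0.09240914564950874 Fy 6.064363118642145 j7 2.0971178290890062 Tz -0.017113428127591205
ypsi 1.8245828839255083 zax [-0.005 -0.021 -1.   ] knob in tool [ 0.0022 -0.0014  0.0015]
```

Converted, 0.0035 m / 0.6 = 0.0058.

```bash
echo '[{"ty":0.0058,"jaw":0.02},{"ty":0.0058,"jaw":0.02}]' | python3 -m jog|grep -E 'time|ft'; python3 st.py;echo '[{"yaw":0.0318,"jaw":0.02},{"yaw":0.0637,"jaw":0.02},{"yaw":0.0955,"jaw":0.02},{"yaw":0.1273,"jaw":0.02},{"yaw":0.1592,"jaw":0.02},{"yaw":0.191,"jaw":0.02},{"yaw":0.2228,"jaw":0.02},{"yaw":0.2546,"jaw":0.02}]' | python3 -m jog|grep -E 'time|ft|grip|width'; python3 st.py
```

```text
time: 20.1
ft_force: [-1.1, -0.7, 4.4]
bed 0.0009403959061645684 0.0506428249769736 z 0.09243223367116091 Fy -0.9714237536351038 j7 2.091355497659974 Tz 0.07574525678645766
ypsi 1.8222584547283205 zax [-0.002 -0.025 -1.   ] knob in tool [ 0.0021 -0.0018  0.0015]
time: 20.9
ft_force: [-1.7, -1.8, 6.3]
width: 0.0275
grip_force: 59.5
bed 0.0009847530200399659 0.050467273864854445 z 0.09244149081017038 Fy -2.2084668536784537 j7 1.3535138310653656 Tz 0.08415200260227418
ypsi 1.0174736990010793 zax [-0.003 -0.025 -1.   ] knob in tool [ 0.0002 -0.0026  0.0015]
```

Turning freely. Continue up to 1.5 rad, then in small steps.

Units first: shifts go in shares of 0.6 m and turns go in shares of pi rad. So 0.7 rad / 3.1416 = 0.2228.

```bash
echo '[{"yaw":0.0318,"jaw":0.02},{"yaw":0.0637,"jaw":0.02},{"yaw":0.0955,"jaw":0.02},{"yaw":0.1273,"jaw":0.02},{"yaw":0.1592,"jaw":0.02},{"yaw":0.191,"jaw":0.02},{"yaw":0.2228,"jaw":0.02}]' | python3 -m jog|grep -E 'time|ft|grip'; python3 st.py
echo '[{"yaw":0.0159,"jaw":0.02},{"yaw":0.0318,"jaw":0.02}]' | python3 -m jog|grep -E 'time|ft'; python3 st.py
```

```text
time: 21.6
ft_force: [-1.7, -1.5, 5.2]
grip_force: 59.7
bed 0.0008516097782380479 0.050283308313640196 z 0.09241916171988396 Fy -1.9056282642688434 j7 0.6675650001239615 Tz 0.06371396628194675
ypsi 0.3173542140028518 zax [-0.003 -0.025 -1.   ] knob in tool [-0.0014 -0.002   0.0015]
time: 21.8
ft_force: [-1.9, -0.5, 6.0]
bed 0.0008082298825396348 0.05020841354318021 z 0.09242254567058517 Fy -1.0148646726766386 j7 0.5704565553185361 Tz 0.06958365443734316
ypsi 0.21922374205422282 zax [-0.003 -0.025 -1.   ] knob in tool [-0.0016 -0.0017  0.0015]
```

Converted, 0.06 rad / 3.1416 = 0.0191.

```bash
cat > ok.py <<'E'
from h import *
import sys
from scipy.spatial.transform import Rotation as R
s=r.read_state();m=R.from_quat(s['eef_rot']).as_matrix()
print("t",s['time'],"ypsi",round(np.arctan2(m[1,1],m[0,1]),4),"Tz",round(s['torque'][2],3),"F",s['ft_force'].round(1))
sys.exit(int(s['torque'][2]>.2))
E
echo '[{"yaw":0.0095,"jaw":0.02},{"yaw":0.0191,"jaw":0.02}]' | python3 -m jog>/dev/null; python3 ok.py &&
echo '[{"yaw":0.0095,"jaw":0.02},{"yaw":0.0191,"jaw":0.02}]' | python3 -m jog>/dev/null; python3 ok.py &&
echo '[{"yaw":0.0095,"jaw":0.02},{"yaw":0.0191,"jaw":0.02}]' | python3 -m jog>/dev/null; python3 ok.py &&
echo '[{"yaw":0.0095,"jaw":0.02},{"yaw":0.0191,"jaw":0.02}]' | python3 -m jog>/dev/null; python3 ok.py &&
echo '[{"yaw":0.0095,"jaw":0.02},{"yaw":0.0191,"jaw":0.02}]' | python3 -m jog>/dev/null; python3 ok.py
```

```text
t 22.0 ypsi 0.1602 Tz 0.036 F [-2.8 -1.2  5.9]
t 22.2 ypsi 0.1002 Tz 0.028 F [-2.  -1.1  6.1]
t 22.4 ypsi 0.0402 Tz 0.094 F [-2.6 -1.7  6.9]
t 22.6 ypsi -0.0198 Tz 0.089 F [-2.1 -1.1  6.5]
t 22.8 ypsi -0.0797 Tz 0.034 F [-2.1 -1.7  7. ]
```

Converted, 0.06 rad / 3.1416 = 0.0191.

```bash

echo '[{"yaw":0.0095,"jaw":0.02},{"yaw":0.0191,"jaw":0.02}]' | python3 -m jog>/dev/null; python3 ok.py && {
echo '[{"yaw":0.0095,"jaw":0.02},{"yaw":0.0191,"jaw":0.02}]' | python3 -m jog>/dev/null; python3 ok.py; } && {
echo '[{"yaw":0.0095,"jaw":0.02},{"yaw":0.0191,"jaw":0.02}]' | python3 -m jog>/dev/null; python3 ok.py; } && {
echo '[{"yaw":0.0095,"jaw":0.02},{"yaw":0.0191,"jaw":0.02}]' | python3 -m jog>/dev/null; python3 ok.py; } && {
echo '[{"yaw":0.0095,"jaw":0.02},{"yaw":0.0191,"jaw":0.02}]' | python3 -m jog>/dev/null; python3 ok.py; } && {
echo '[{"yaw":0.0095,"jaw":0.02},{"yaw":0.0191,"jaw":0.02}]' | python3 -m jog>/dev/null; python3 ok.py; } && {
echo '[{"yaw":0.0095,"jaw":0.02},{"yaw":0.0191,"jaw":0.02}]' | python3 -m jog>/dev/null; python3 ok.py; } && {
echo '[{"yaw":0.0095,"jaw":0.02},{"yaw":0.0191,"jaw":0.02}]' | python3 -m jog>/dev/null; python3 ok.py; }
```

```text
t 23.0 ypsi -0.1397 Tz -0.001 F [-1.5 -1.5  6.8]
t 23.2 ypsi -0.1997 Tz 0.017 F [-2.7 -0.7  5.9]
t 23.4 ypsi -0.2597 Tz 0.058 F [-1.9 -0.4  6.6]
t 23.6 ypsi -0.3198 Tz 0.032 F [-1.7 -1.7  7.8]
t 23.8 ypsi -0.3797 Tz 0.043 F [-2.8 -0.6  6.2]
t 24.0 ypsi -0.4396 Tz 0.048 F [-2.6 -1.   7.8]
t 24.2 ypsi -0.4997 Tz 0.032 F [-3.  -0.9  7.2]
t 24.4 ypsi -0.5595 Tz 0.56 F [-2.9 -1.4  8. ]
```

Stiff at ypsi ≈ −0.53. Turn 0.755 rad more, following the knob down 0.8 mm.

Converted, 0.0006 m / 0.6 = 0.001, 0.0005 m / 0.6 = 0.0008, 0.56 rad / 3.1416 = 0.1783.

```bash
echo '[{"tz":0.0002,"yaw":0.0223,"jaw":0.02},{"tz":0.0003,"yaw":0.0446,"jaw":0.02},{"tz":0.0005,"yaw":0.0668,"jaw":0.02},{"tz":0.0005,"yaw":0.0891,"jaw":0.02},{"tz":0.0007,"yaw":0.1114,"jaw":0.02},{"tz":0.0008,"yaw":0.1337,"jaw":0.02},{"tz":0.0008,"yaw":0.156,"jaw":0.02},{"tz":0.001,"yaw":0.1783,"jaw":0.02}]' | python3 -m jog|grep -E 'time|ft|grip'; python3 ok.py
echo '[{"tz":0.0002,"yaw":0.0191,"jaw":0.02},{"tz":0.0002,"yaw":0.0382,"jaw":0.02},{"tz":0.0003,"yaw":0.0573,"jaw":0.02},{"tz":0.0003,"yaw":0.0621,"jaw":0.02},{"tz":0.0003,"yaw":0.0621,"jaw":0.02}]' | python3 -m jog|grep -E 'time|ft|grip'; python3 st.py
```

```text
time: 25.2
ft_force: [-4.3, -1.4, 9.2]
grip_force: 60.4
t 25.2 ypsi -1.1201 Tz 0.724 F [-4.3 -1.4  9.2]
time: 25.7
ft_force: [-3.7, -0.9, 8.1]
grip_force: 60.4
bed 0.0004180769752854636 0.05069168564556667 z 0.09170397760016878 Fy -1.8055314389972121 j7 -0.9536649144772918 Tz 0.6105920223560145
ypsi -1.3128450767303343 zax [-0.004 -0.024 -1.   ] knob in tool [-0.0017  0.0021  0.0008]
```

Converted, -0.13 m / 0.6 = -0.2167, -0.1 m / 0.6 = -0.1667.

```bash
echo '[{"jaw":0.055},{"jaw":0.055},{"jaw":0.055},{"jaw":0.055},{"tz":-0.0333,"jaw":0.055},{"tz":-0.1,"jaw":0.055},{"tz":-0.1667,"jaw":0.055},{"tz":-0.2167,"jaw":0.055},{"tz":-0.2167,"jaw":0.055}]' | python3 -m jog|grep -E 'time|ft|grip|width'; python3 st.py
python3 - <<'E'
from h import *
c=r.camera("wrist"); crop(c,140,100,280,210,2.8,"pics/w4.png"); np.save("w4.npy",c["pose"])
hsv=cv2.cvtColor(c["img"],cv2.COLOR_RGB2HSV)
m=(((hsv[...,0]<6)|(hsv[...,0]>174))&(hsv[...,1]>150)&(hsv[...,2]>140)).astype(np.uint8);m[320:]=0
n,l,st,ce=cv2.connectedComponentsWithStats(m)
for i in range(1,n):
    if st[i,4]>300:
        ct=cv2.findContours((l==i).astype(np.uint8),0,1)[0][0]; b=cv2.boxPoints(cv2.minAreaRect(ct)); W=[ray(c,p,.119) for p in b]
        print(st[i],[round(float(np.arctan2(*(W[(k+1)%4]-W[k])[1::-1])%(np.pi/2)),3) for k in range(4)],np.mean(W,0))
E
```

```text
time: 26.6
ft_force: [-0.7, -0.1, -0.8]
width: 0.055
grip_force: 0.0
bed 0.0020803287344990954 0.05390116675975576 z 0.22516000058254146 Fy -0.2967476552209214 j7 -1.1398695644049863 Tz 0.01944750231200757
ypsi -1.3132157027865738 zax [ 0.002 -0.023 -1.   ] knob in tool [-0.0043  0.0011  0.1342]
[ 402   93   91   48 2085] [0.004, 1.52, 0.086, 1.513] [ 0.68114246 -0.01705167  0.119     ]
[263 192  33  31 868] [0.251, 0.272, 0.249, 0.243] [0.57834085 0.09215541 0.119     ]
[   0  207   42   87 2082] [1.395, 1.565, 1.428, 1.537] [0.48390839 0.30227947 0.119     ]
```

View pics/w4.png

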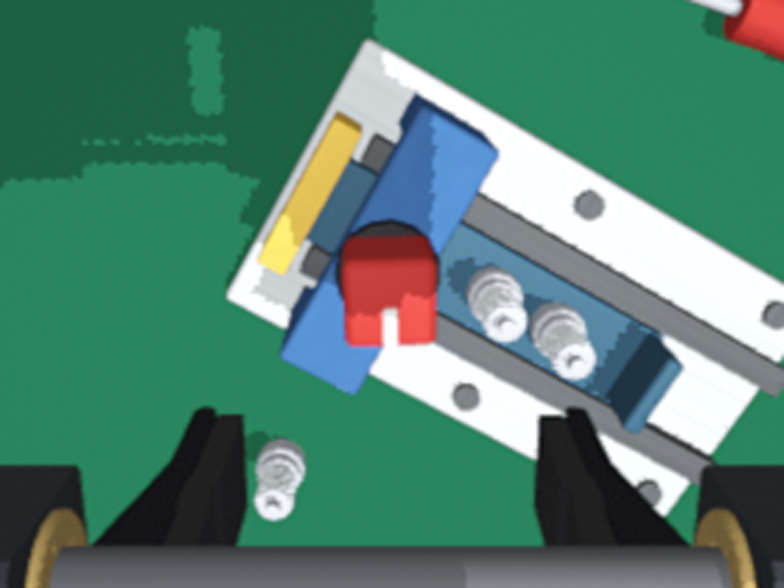

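The picture shows the blue tongue up against the yellow stop at about (335,200). The knob's faces measure about 0.254 rad, matching the intended angle, and the hand is clear. I hand it in.

```bash
python3 -c "
from bench import r
print(r.close_job())"
```

```text
the job is handed in; nothing more can be done
None
```

The job is handed in at about 27 s: the carrier is home against the stop (pushed with about 12 N), the knob is 45° past the point where it went stiff, the gripper is clear, and nothing else was touched.

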